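# Index the soil trimming lathe to its next hole

### The job

The clay core on the soil trimming lathe is to be turned so that a fresh side faces the wire guide. Draw the spring index pin by its black knob, swing the turntable anticlockwise (seen from above) until the pin drops fully home in the very next hole of the ring, and let go. The holes were drilled by eye, so feel for the hole gently: do not strain the pin sideways, do not touch the soft core, and leave the other things on the bench where they are.

Things in the scene. Friction and masses are not known exactly. Their poses are not given: they have to be found in the camera images.
- lathe_base: Soil trimming lathe, fixed to the bench: round grey foot 200 mm across, 24 mm high; on it a flat steel index ring, 188 mm across, top 32 mm above the bench. Origin on the turning axis at bench level, z up. On the side away from the knob stands the wire guide: two posts 129 mm high, 100 mm from the axis, joined by a top bar.
- lathe_axis (a point): Point on the vertical turning axis at the height of the ring's flat smooth top. The ring has 10 mm holes in bushes on a circle of 78 mm radius, drilled by eye, unevenly: from the start hole the next one anticlockwise lies 36 to 64 degrees on (no pose of it is given).
- turntable (a joint): Angle of the turntable, rad: 0 at the start (pin in the start hole), growing anticlockwise from above; it stays where left, drag 2 to 4 N at the knob. Aluminium disc of 110 mm with a flat arm, 26 mm wide, that carries the pin 78 mm from the axis (arm top 48 mm, pin housing top 62 mm above the bench).
- index_pin (a joint): Lift of the index pin, m: 0 home in a hole, about 0.008 with its nose on the flat of the ring, 0.012 drawn to the hard stop. Its spring presses down 5 N (home) to 8 N (drawn); let go, it rides on the ring and drops into a hole by itself. 8 mm shaft, round nose, about 1 mm play each way in a hole. Over 14 N sideways on the wall of a hole strains it.
- knob (a point): Middle of the black ribbed pull knob on top of the pin: upright cylinder of 24 mm diameter, reaching 13 mm below and 14 mm above this point; 79 mm above the bench when the pin is home. It rises with the pin and goes round with the turntable; free all round for fingers from above.
- clay_core (a point): Soft brown clay core, about 53 mm across, 72 mm tall, on the middle of the turntable (top 125 mm above the bench); it turns with it. This point is the middle of its underside. Not to be touched.
- lidded_tin: Closed aluminium moisture tin, 68 mm across, 40 mm high; bystander. Origin in the middle of its underside.
- open_tin: Open aluminium moisture tin with soil, 64 mm across, 36 mm high; bystander. Origin in the middle of its underside.
- wash_bottle: White wash bottle with bent spout, 213 mm high; bystander. Origin in the middle of its underside.
- cutter: Snap-off cutter, 160 mm long, lying right of the lathe; bystander. Origin in the middle of its underside.

How it is judged:
On the way, in this order (a step that is already met when the one before it is completed fails the run):
1. the index pin is drawn clear of its hole with the turntable still at its start (value of joint index_pin above 0.0085 m and value of joint turntable below 0.1 rad), for 0.1 s.
2. the turntable is swung anticlockwise off the start hole (value of joint turntable above 0.3 rad and value of joint index_pin above 0.005 m), for 0.05 s.
At the end, for the whole second after the job is handed in: The index pin is home (lift under 2 mm) in the next hole anticlockwise, which lies 36 to 64 degrees from the start hole (turntable at 0.62 to 1.12 rad), the turntable is at rest, and the bystanders are within 20 mm of where they were (value of joint index_pin below 0.002 m and value of joint turntable between 0.62 and 1.12 rad and velocity of joint turntable between -0.05 and 0.05 rad/s and distance of each of lidded_tin, open_tin, wash_bottle, cutter from where it was at the start of the episode below 0.02 m); the robot touches nothing.
It fails at once if the pin is strained: pressed sideways against the wall of a hole with more than 14 N (contact force between index_pin_c0 and lathe_base_c0 above 14 N or contact force between index_pin_c0 and lathe_base_c1 above 14 N or contact force between index_pin_c0 and ring_next_c0 above 14 N or contact force between index_pin_c0 and ring_next_c1 above 14 N).
It fails at once if the soft clay core is touched (more than 1 N) (contact force between turntable_c0 and anything else above 1 N).
It fails at once if the turntable is swung past the next hole (over 75 degrees) or turned backwards (over 10 degrees) (value of joint turntable above 1.31 rad or value of joint turntable below -0.175 rad).
It fails at once if a bystander is knocked over or pushed more than 30 mm (distance of any of lidded_tin, open_tin, wash_bottle, cutter from where it was at the start of the episode above 0.03 m).
It also fails if it takes over 61 s, if anything falls off the work surface, if the arm or the gripper's body presses on something with over 40 N, if the wrist force passes 120 N, or if a joint passes its speed limit or range.

### The arm

A 6-joint arm with a two-finger parallel gripper is mounted at the origin on the work surface; the furniture and walls round the work are solid. World frame = base frame: x ahead of the robot, y to its left, z up, the work surface at z = 0. Lengths are in m, angles in rad, forces in N, time in s.
With the tool pointing down it reaches from about 0.325 to 0.75 m from the base axis. Payload 7.6 kg.
Tool frame: the origin (TCP) lies midway between the tips of the shut fingers; the grasp point (between the pads) lies 19 mm behind it; z points along the fingers, y is the line along which they close (so a half turn about z gives the same grasp; the last joint's range is limited). The gripper opens to 85 mm and grips with 20 to 120 N. Pads are 22 mm wide; open, the fingers measure 114 mm over their backs; the gripper's body (76 mm by 85 mm) begins 54 mm behind the grasp point. The pads swing forward as they close: fully open they stand 13 mm farther back than shut.
Start: joints at [-1.414, 0.052, 1.401, -0, 1.689, -0.07], TCP at [0.118, -0.512, 0.231] pointing down, gripper open.
Joint ranges: [-2.9, 2.9], [-0.91, 2.17], [0.12, 2.37], [-1.06, 4.2], [0.26, 2.73], [-2.93, 2.93]. Speed limits (rad/s): [2.57, 2.57, 3.01, 3.14, 3.14, 3.14].

### API

Orientations are given as a 3x3 rotation matrix whose columns are the frame's x, y, z axes.
In Python, from station import bot, viewer gives the robot as it stands.
- The arm moves only by the shell command python3 -m pendant 'ROWS' [FORCE]. ROWS is JSON, a list of rows, each an object of numbers: "gripper": the closure, from 0 (fully open) to 1 (shut); "x", "y", "z": the shift along the tool's x, y, z in m; "rx", "ry", "rz": the turn, a rotation vector about the tool's x, y, z in rad. A call has 1 to 8 rows; each row is the pose to reach, as a shift and turn from the pose commanded when the call began, along the tool's axes at that moment; what a row does not reach only later rows make up. A row lasts 1/12 s, in which the tool goes at most 41.7 mm and 7.16 degrees, less where a joint would pass 70% of its speed; a pose out of reach is approached as far as the arm can. A call with a gripper value outside its range is refused whole. The fingers move at their own pace and stop on an object; FORCE is the grip in N (left out, the last holds). Time passes only in rows, so rows that repeat a pose let the fingers close. It gives the time, the measured TCP pose, the force, the opening and the grip force at its end, in the units of the state.
- bot.state(): the state, without advancing time (a new reading comes with each control period).
- viewer.snapshot(name): name is "scene" or "side" or "wrist"; returns (picture, depth): 420x560x3 uint8, red, green, blue; 420x560 float32, m along the optical axis (not along the pixel's ray), 0 where there is no reading.
- viewer.camera_info(name): a dict with "K" (3x3 intrinsics, pixels), "world_to_cam" (4x4, takes a point from world to camera coordinates); the wrist camera has in their place "tool_from_camera" (4x4, takes a point from camera to tool coordinates, whose origin is the TCP and whose axes are the flange's). Camera axes: x right, y up, looking along -z (the intrinsics and any distortion apply to the point x, -y, -z); pixel columns grow to the right and rows downward; lengths in m; the calibration is good to about 2 mm. A picture is of the moment at which its call begins: read the wrist's pose just before it. camera_info takes no time and is no camera call.
- bot.job_done(): hands the job in; it is judged then, once.
The state is a dict: "t": time; "qpos": joint angles; "joint_vel": joint speeds; "joint_efforts": joint torques, N m; "tool_pos": TCP position; "orientation": TCP orientation; "contact_force": force on the tool from outside, world axes, zero at the start; "wrist_torque": the same for the moment, N m; "opening": finger opening in m; "grasp_force": force on a finger pad.
Only numpy, scipy, OpenCV 4.12 (cv2) and the standard library are available. Lean on these libraries where they do the work, as an engineer would, in place of code of your own. Each camera call takes 0.05 s, during which the arm holds its last target. There are 200 camera calls.

## Working session

There is one attempt and no reset: what is moved stays moved. The work goes in short steps, Python scripts to look and compute and a shell command to move; the robot and the scene stay as the last step left them, time stands still between calls to the robot, and variables do not carry over. Pictures are saved under pics/ and viewed, at most 10 in all, crops included, and the job is handed in when it is done.

```bash
mkdir -p pics; ls
python3 - <<'E'
from station import bot, viewer
import cv2,numpy as np
for n in ("scene","side"):
    p,d=viewer.snapshot(n); cv2.imwrite(f"pics/{n}.png",p[:,:,::-1]); np.save(f"pics/{n}.npy",d)
    i=viewer.camera_info(n); print(n,i)
print(bot.state())
E
```

```text
pics
scene {'K': array([[388.1167403 ,   0.        , 275.85938246],
       [  0.        , 388.1167403 , 209.64583057],
       [  0.        ,   0.        ,   1.        ]]), 'world_to_cam': array([[ 0.90444056, -0.42603841,  0.02187563, -0.47148112],
       [ 0.17561211,  0.41856076,  0.89104842, -0.163618  ],
       [-0.38877713, -0.8020587 ,  0.45338083, -0.76442706],
       [ 0.        ,  0.        ,  0.        ,  1.        ]])}
side {'K': array([[417.81599128,   0.        , 280.39664885],
       [  0.        , 417.81599128, 206.8662669 ],
       [  0.        ,   0.        ,   1.        ]]), 'world_to_cam': array([[-0.99934247,  0.03374306, -0.01326801,  0.5120112 ],
       [-0.02600295, -0.41196556,  0.91082832, -0.06467433],
       [ 0.02526817,  0.91057443,  0.4125721 , -1.12823862],
       [ 0.        ,  0.        ,  0.        ,  1.        ]])}
{'t': 0.1, 'qpos': array([-1.41432133e+00,  5.27695665e-02,  1.40161207e+00, -8.51029233e-06,
        1.68862517e+00, -7.03154196e-02]), 'joint_vel': array([-1.06944527e-03, -1.17690231e-03, -3.53265509e-03,  2.95945761e-04,
       -9.68320670e-05,  5.63695569e-04]), 'joint_efforts': array([ 1.41016604e-03, -3.82582569e+01, -3.60984600e+01, -4.81148697e-05,
        4.77971611e-03, -1.04845105e-05]), 'tool_pos': array([ 0.11801657, -0.51128409,  0.23056448]), 'orientation': array([[ 9.74393326e-01,  2.24850157e-01, -2.28725404e-04],
       [ 2.24850255e-01, -9.74392331e-01,  1.39555682e-03],
       [ 9.09228896e-05, -1.41125021e-03, -9.99999000e-01]]), 'contact_force': array([ 0.34511554, -0.6590095 ,  0.81717991]), 'wrist_torque': array([ 0.01768003, -0.00968708, -0.01298261]), 'grasp_force': 0.0, 'opening': 0.08549721554045212}
```

View pics/scene.png

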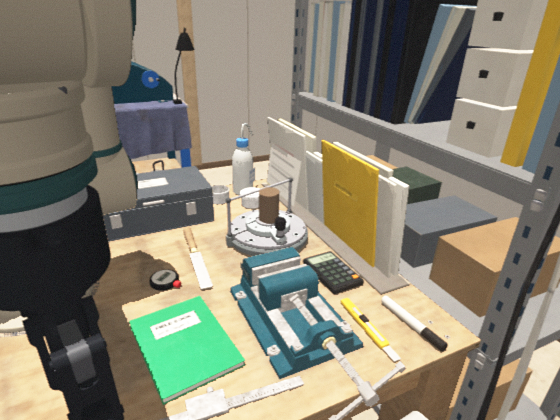

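View pics/side.png

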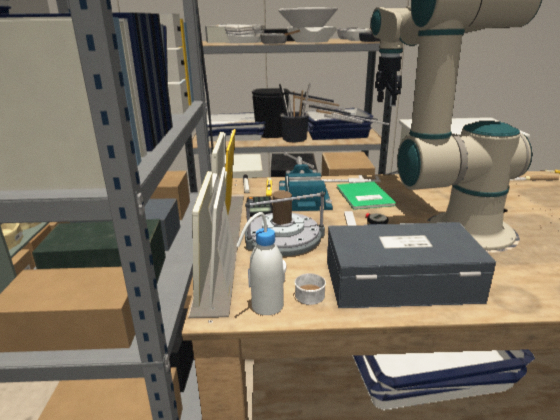

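The scene view shows the lathe at about (267,230), the core at (269,205) and the black knob at (281,224). The wire guide is behind the lathe and the vise in front of it. Next I'll enlarge the lathe and convert pixels to positions.

```bash
cat > h.py <<'E'
import numpy as np
from station import viewer
def w(n,u,v,d):
    i=viewer.camera_info(n);K=i["K"];c=np.array([(u-K[0,2])*d/K[0,0],-(v-K[1,2])*d/K[1,1],-d,1.])
    return (np.linalg.inv(i["world_to_cam"])@c)[:3]
def pix(n,P):
    i=viewer.camera_info(n);c=i["world_to_cam"]@np.append(P,1);K=i["K"]
    return K[0,0]*c[0]/-c[2]+K[0,2],-K[1,1]*c[1]/-c[2]+K[1,2]
E
python3 - <<'E'
from h import *
import cv2
p=cv2.imread("pics/scene.png");d=np.load("pics/scene.npy")
c=p[165:265,210:330];cv2.imwrite("pics/crop.png",cv2.resize(c,None,fx=6,fy=6,interpolation=cv2.INTER_CUBIC))
for u,v in [(281,224),(281,219),(281,228),(269,195),(269,205),(269,215),(250,170),(280,190)]:
    print(u,v,w("scene",u,v,d[v,u]).round(3))
# all points
i=viewer.camera_info("scene");K=i["K"];vv,uu=np.mgrid[:420,:560]
C=np.stack([(uu-K[0,2])*d/K[0,0],-(vv-K[1,2])*d/K[1,1],-d,np.ones_like(d)],-1)
W=(C@np.linalg.inv(i["world_to_cam"]).T)[...,:3]
m=(W[...,2]>.085)&(W[...,2]<.135)&(uu>255)&(uu<283)&(vv>185)&(vv<225)&(d>0)
print(np.median(W[m],0))
E
```

```text
281 224 [ 0.498 -0.071  0.083]
281 219 [ 0.501 -0.065  0.092]
281 228 [ 0.499 -0.071  0.073]
269 195 [ 0.499 -0.004  0.125]
269 205 [ 0.498 -0.006  0.1  ]
269 215 [ 0.497 -0.009  0.076]
250 170 [0.561 0.27  0.079]
280 190 [0.627 0.196 0.033]
[ 0.49917529 -0.00163399  0.1127101 ]
```

View pics/crop.png

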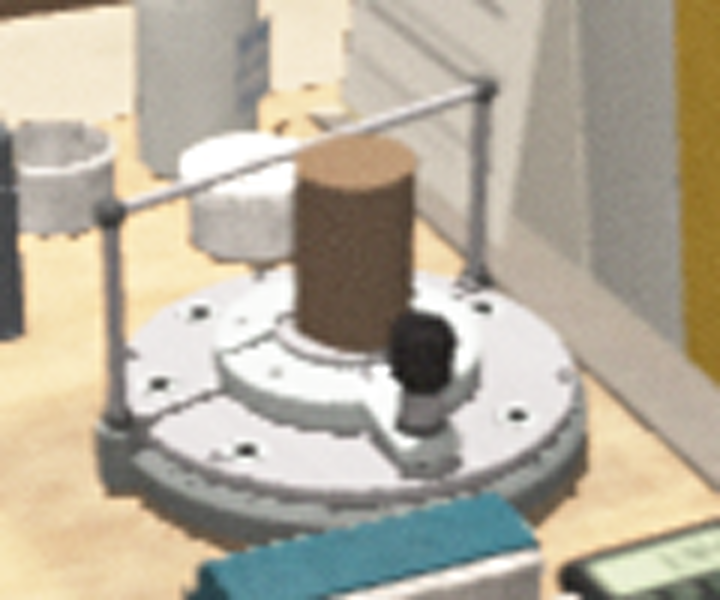

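The crop shows the core top at (357,162), the knob at (421,350), the next hole anticlockwise at (518,413) and the guide posts' tops at (110,213) and (485,88). I'll intersect those rays with the known heights.

```bash
cat >> h.py <<'E'
def atz(n,u,v,z):
    a=w(n,u,v,0.1);b=w(n,u,v,1.);return a+(b-a)*(z-a[2])/(b[2]-a[2])
E
python3 - <<'E'
from h import *
import cv2
g=lambda u,v,z:atz("scene",210+(u+.5)/6-.5,165+(v+.5)/6-.5,z)
ax=g(357,162,.125);kn=g(422,350,.079);kt=g(422,325,.093)
print("axis",ax,"knob",kn,kt)
for n,q in (("next",(518,413)),("prev",(245,450)),("l1",(158,384)),("l2",(200,313)),("r2",(483,308))):
    P=g(*q,.032);r=P-ax;print(n,P.round(4),np.hypot(*r[:2]),np.degrees(np.arctan2(r[1],r[0])))
# fit circle through depth points of core & knob
i=viewer.camera_info("scene");d=np.load("pics/scene.npy");K=i["K"];vv,uu=np.mgrid[:420,:560]
C=np.stack([(uu-K[0,2])*d/K[0,0],-(vv-K[1,2])*d/K[1,1],-d,np.ones_like(d)],-1)
W=(C@np.linalg.inv(i["world_to_cam"]).T)[...,:3]
from scipy.optimize import least_squares
def fit(c,R,z0,z1,r):
    m=(np.hypot(W[...,0]-c[0],W[...,1]-c[1])<r)&(W[...,2]>z0)&(W[...,2]<z1)
    s=least_squares(lambda x:np.hypot(W[m][:,0]-x[0],W[m][:,1]-x[1])-R,c[:2],loss="soft_l1",f_scale=.002);print(m.sum(),s.x)
fit(ax,.0265,.08,.118,.04);fit(kn,.012,.068,.088,.02)
P=np.array([[.5,-.075,.079]])
s=viewer.camera_info
E
```

```text
axis [0.50712914 0.01388281 0.125     ] knob [ 0.50158462 -0.05928493  0.079     ] [ 0.4985643  -0.06468706  0.093     ]
next [ 0.5524 -0.0449  0.032 ] 0.07421219909605332 -52.37035164481475
prev [ 0.442  -0.0283  0.032 ] 0.07761431802691529 -147.03849747481564
l1 [0.4287 0.033  0.032 ] 0.08067513137702749 166.31834266995773
l2 [0.4662 0.0835 0.032 ] 0.08078831793840462 120.44179672700784
r2 [0.5804 0.0404 0.032 ] 0.07789315786639837 19.87957435379424
289 [0.50768635 0.0181437 ]
84 [ 0.50026231 -0.06030419]
```

Run:
```python
from h import *
import cv2
Ws=[]
for n in ("scene","side"):
    i=viewer.camera_info(n);d=np.load(f"pics/{n}.npy");K=i["K"];vv,uu=np.mgrid[:420,:560]
    C=np.stack([(uu-K[0,2])*d/K[0,0],-(vv-K[1,2])*d/K[1,1],-d,np.ones_like(d)],-1)
    Ws.append(((C@np.linalg.inv(i["world_to_cam"]).T)[...,:3])[d>0])
W=np.concatenate(Ws)
xs=np.arange(.1,.8,.05);ys=np.arange(.15,-.6,-.05)
print("x     ",*(f"{int(x*1000):4d}" for x in xs))
for y in ys:
    print(f"{y:6.2f}",*(f"{int(1000*q[:,2].max()) if len(q:=W[(abs(W[:,0]-x-.025)<.025)&(abs(W[:,1]-y-.025)<.025)&(W[:,2]<.9)]) else -1:4d}" for x in xs))
from station import bot
s=bot.state();R=s["orientation"];T=s["tool_pos"]
print(R.T@(np.array([.503,-.058,.25])-T))
```

```text
x       100  150  200  250  300  350  400  450  500  550  600  650  700  750
  0.15  105  105  105  105  104  105  105    5   42   40  229  223  279  534
  0.10  105  105  104  104  104  104  103   37   38    5  229  222  279  544
  0.05  558  559  559    3   22    5   38   53  128  132  228  222  279  544
 -0.00  538  537  561    2   19  126  130  129  130   52  243  236  279  543
 -0.05  364  490  562   19   14    4   39  128  129   47  244  237  279  544
 -0.10    6    5   20   19   14    5   35   93   93   36  244  238  280  544
 -0.15    6    5    6   13   12   68   73   74   19   20  244  237  279  523
 -0.20    6   18   19   18   16   86   86   87   22   22  245  237  278  520
 -0.25  500   18   18   18   17   86   87   86   22   22  240  232  279  545
 -0.30  535   18   18   19   17   85   86   87   18    5   21  182  279  543
 -0.35  543  514   19   17   17   37   60   40   21    5   22    6  279  544
 -0.40  544  544   14   15   11   54   76   68   17    6   21    6  279  533
 -0.45  551  551   12    9    8    8   63    5   10    6   22    6  582  583
 -0.50  554  557   -1    3   -1   42   69   85    0    3 -136   -1  584  584
 -0.55  554  558   -1   -1   -1   -1   -1   -1   -1   -1   -1   -1   -1    7
[ 0.47704809 -0.35514039 -0.01889097]
```

```bash
python3 - <<'E'
from h import *
for n in ("scene","side"):
    i=viewer.camera_info(n);d=np.load(f"pics/{n}.npy");K=i["K"];vv,uu=np.mgrid[:420,:560]
    C=np.stack([(uu-K[0,2])*d/K[0,0],-(vv-K[1,2])*d/K[1,1],-d,np.ones_like(d)],-1)
    W=((C@np.linalg.inv(i["world_to_cam"]).T)[...,:3])[d>0]
    for y in np.arange(-.2,.12,.04):
        q=W[(abs(W[:,1]-y)<.02)&(W[:,2]>.12)&(W[:,2]<.26)&(W[:,0]>.56)&(W[:,0]<.75)]
        print(n,y.round(2),len(q),np.percentile(q[:,0],[0,5,25,50]).round(3) if len(q) else "")
E
python3 -m pendant '[{"x":0.2,"y":-0.15,"z":-0.05,"rz":-0.5},{"x":0.477,"y":-0.355,"z":-0.05,"rz":-1.25},{"x":0.477,"y":-0.355,"z":-0.05,"rz":-1.25},{"x":0.477,"y":-0.355,"z":-0.05,"rz":-1.25},{"x":0.477,"y":-0.355,"z":-0.05,"rz":-1.25},{"x":0.477,"y":-0.355,"z":-0.05,"rz":-1.25},{"x":0.477,"y":-0.355,"z":-0.05,"rz":-1.25},{"x":0.477,"y":-0.355,"z":-0.05,"rz":-1.25}]'
```

```text
scene -0.2 989 [0.629 0.632 0.638 0.643]
scene -0.16 768 [0.63  0.632 0.635 0.639]
scene -0.12 660 [0.631 0.632 0.635 0.64 ]
scene -0.08 589 [0.631 0.633 0.636 0.64 ]
scene -0.04 509 [0.631 0.634 0.637 0.641]
scene 0.0 399 [0.632 0.635 0.638 0.643]
scene 0.04 242 [0.56  0.641 0.643 0.646]
scene 0.08 387 [0.563 0.589 0.642 0.645]
side -0.2 91 [0.632 0.633 0.644 0.667]
side -0.16 101 [0.632 0.634 0.639 0.665]
side -0.12 118 [0.633 0.634 0.639 0.666]
side -0.08 132 [0.634 0.636 0.641 0.665]
side -0.04 129 [0.635 0.636 0.641 0.648]
side 0.0 253 [0.635 0.638 0.643 0.666]
side 0.04 58 [0.564 0.632 0.646 0.649]
side 0.08 95 [0.562 0.568 0.587 0.638]invalid input
```

```bash
python3 -m pendant '[{"gripper":0,"x":0.477,"y":-0.355,"z":-0.05,"rx":0,"ry":0,"rz":-1.25},{"gripper":0,"x":0.477,"y":-0.355,"z":-0.05,"rx":0,"ry":0,"rz":-1.25},{"gripper":0,"x":0.477,"y":-0.355,"z":-0.05,"rx":0,"ry":0,"rz":-1.25},{"gripper":0,"x":0.477,"y":-0.355,"z":-0.05,"rx":0,"ry":0,"rz":-1.25},{"gripper":0,"x":0.477,"y":-0.355,"z":-0.05,"rx":0,"ry":0,"rz":-1.25},{"gripper":0,"x":0.477,"y":-0.355,"z":-0.05,"rx":0,"ry":0,"rz":-1.25},{"gripper":0,"x":0.477,"y":-0.355,"z":-0.05,"rx":0,"ry":0,"rz":-1.25},{"gripper":0,"x":0.477,"y":-0.355,"z":-0.05,"rx":0,"ry":0,"rz":-1.25}]'
```

```text
t: 0.77
tool_pos: [0.3338, -0.2565, 0.2592]
orientation: [[0.332, 0.943, -0.0], [0.943, -0.332, -0.0], [-0.0, -0.0, -1.0]]
contact_force: [1.0, -0.3, -0.2]
opening: 0.0856
grasp_force: 0.0
```

```bash
python3 -m pendant '[{"gripper":0,"x":0.241,"y":0.091,"z":-0.01,"rx":0,"ry":0,"rz":-0.245},{"gripper":0,"x":0.241,"y":0.091,"z":-0.01,"rx":0,"ry":0,"rz":-0.245},{"gripper":0,"x":0.241,"y":0.091,"z":-0.01,"rx":0,"ry":0,"rz":-0.245},{"gripper":0,"x":0.241,"y":0.091,"z":-0.01,"rx":0,"ry":0,"rz":-0.245},{"gripper":0,"x":0.241,"y":0.091,"z":-0.01,"rx":0,"ry":0,"rz":-0.245},{"gripper":0,"x":0.241,"y":0.091,"z":-0.01,"rx":0,"ry":0,"rz":-0.245},{"gripper":0,"x":0.241,"y":0.091,"z":-0.01,"rx":0,"ry":0,"rz":-0.245},{"gripper":0,"x":0.241,"y":0.091,"z":-0.01,"rx":0,"ry":0,"rz":-0.245}]'
python3 - <<'E'
from station import bot, viewer
import cv2,numpy as np
s=bot.state();p,d=viewer.snapshot("wrist");cv2.imwrite("pics/wrist1.png",p[:,:,::-1])
np.savez("pics/wrist1.npz",d=d,R=s["orientation"],T=s["tool_pos"]);print(s["tool_pos"],s["qpos"],viewer.camera_info("wrist"))
E
```

```text
t: 1.43
tool_pos: [0.5008, -0.0602, 0.2683]
orientation: [[0.095, 0.995, -0.002], [0.995, -0.095, 0.0], [0.0, -0.002, -1.0]]
contact_force: [-0.9, -1.3, 0.1]
opening: 0.0856
grasp_force: 0.0
[ 0.50084712 -0.06023233  0.26828281] [-1.92930752e-01 -1.07022765e-02  1.39154938e+00  5.68972676e-05
  1.76254109e+00 -9.78827462e-02] {'K': array([[295.2588825 ,   0.        , 279.72091472],
       [  0.        , 295.2588825 , 205.24616375],
       [  0.        ,   0.        ,   1.        ]]), 'tool_from_camera': array([[ 3.80513043e-04,  9.48044711e-01,  3.18136890e-01,
         8.23534254e-02],
       [ 9.99999814e-01, -2.08924220e-04, -5.73474742e-04,
         2.23436723e-04],
       [-4.77213194e-04,  3.18137049e-01, -9.48044614e-01,
        -1.43101919e-01],
       [ 0.00000000e+00,  0.00000000e+00,  0.00000000e+00,
         1.00000000e+00]])}
```

View pics/wrist1.png

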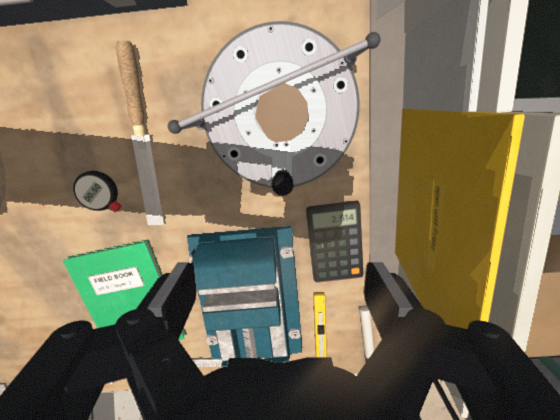

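The wrist view shows the knob at (282,183), the next hole anticlockwise at (320,160), the previous hole at (234,154), and the other holes at (341,85), (309,47), (240,55) and (216,104).

```bash
cat >> h.py <<'E'
def watz(f,u,v,z):
    D=np.load(f);i=viewer.camera_info("wrist");K=i["K"];M=i["tool_from_camera"]
    r=np.array([(u-K[0,2])/K[0,0],-(v-K[1,2])/K[1,1],-1.])
    r=D["R"]@M[:3,:3]@r;o=D["T"]+D["R"]@M[:3,3];return o+r*(z-o[2])/r[2]
E
python3 - <<'E'
from h import *
import cv2
from scipy.optimize import least_squares
p=cv2.imread("pics/wrist1.png");cv2.imwrite("pics/wcrop.png",cv2.resize(p[10:210,190:370],None,fx=3,fy=3,interpolation=cv2.INTER_CUBIC))
g=lambda u,v,z:watz("pics/wrist1.npz",u,v,z)
H=np.array([g(u,v,.032) for u,v in [(320,160),(234,154),(341,85),(309,47),(240,55),(216,104)]])[:,:2]
s=least_squares(lambda x:np.hypot(*(H-x).T)-.078,[.507,.017]);a=s.x;print("axis",a,"res",s.fun.round(4))
print("core",g(282,112,.125),"knob top",g(282,181,.093))
k=g(282,181,.093)[:2]
for q in [*H,k]: print(q.round(4),np.hypot(*(q-a)).round(4),np.degrees(np.arctan2(*(q-a)[::-1])).round(1))
E
```

```text
axis [0.50859803 0.01526624] res [0.0004 0.0005 0.0006 0.0003 0.0001 0.0006]
core [0.51038483 0.01647912 0.125     ] knob top [ 0.50381771 -0.056634    0.093     ]
[ 0.5541 -0.0486] 0.0784 -54.5
[ 0.4449 -0.0305] 0.0785 -144.3
[0.5836 0.0387] 0.0786 17.4
[0.5482 0.0828] 0.0783 59.6
[0.4682 0.0821] 0.0781 121.2
[0.4318 0.0316] 0.0786 168.0
[ 0.5038 -0.0566] 0.0721 -93.8
```

View pics/wcrop.png

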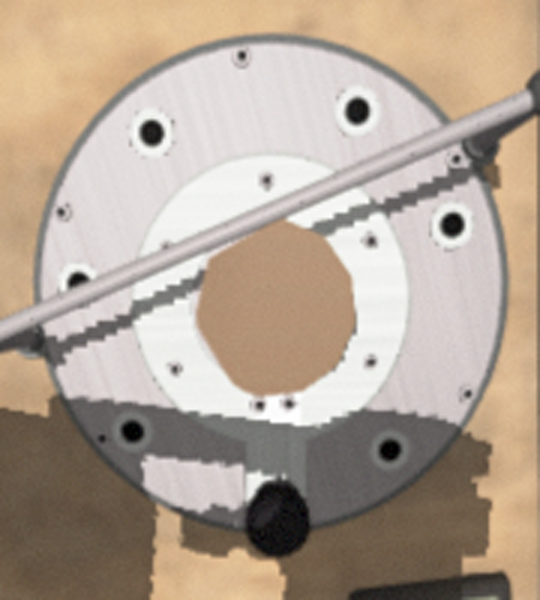

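Axis (0.5083, 0.016), knob about (0.503, -0.061), next hole about 40° on. I'll descend above the knob, half close the fingers and check the centring in the wrist view.

```bash
python3 -m pendant '[{"gripper":0.45,"x":0,"y":0.002,"z":0.04,"rx":0,"ry":0,"rz":-0.02},{"gripper":0.45,"x":0,"y":0.002,"z":0.08,"rx":0,"ry":0,"rz":-0.02},{"gripper":0.45,"x":0,"y":0.002,"z":0.12,"rx":0,"ry":0,"rz":-0.02},{"gripper":0.45,"x":0,"y":0.002,"z":0.15,"rx":0,"ry":0,"rz":-0.02},{"gripper":0.45,"x":0,"y":0.002,"z":0.15,"rx":0,"ry":0,"rz":-0.02},{"gripper":0.45,"x":0,"y":0.002,"z":0.15,"rx":0,"ry":0,"rz":-0.02},{"gripper":0.45,"x":0,"y":0.002,"z":0.15,"rx":0,"ry":0,"rz":-0.02}]' 20
cat > snap.py <<'E'
import sys,cv2,numpy as np
from station import bot, viewer
n=sys.argv[1];s=bot.state();p,d=viewer.snapshot("wrist");cv2.imwrite(f"pics/{n}.png",p[:,:,::-1])
np.savez(f"pics/{n}.npz",d=d,R=s["orientation"],T=s["tool_pos"]);print(s["tool_pos"],s["opening"],s["contact_force"])
E
python3 snap.py w2
```

```text
t: 2.07
tool_pos: [0.5029, -0.0636, 0.1219]
orientation: [[0.08, 0.997, 0.004], [0.997, -0.08, -0.001], [-0.001, 0.004, -1.0]]
contact_force: [0.4, -0.2, 0.8]
opening: 0.0466
grasp_force: 0.0
[ 0.5028896  -0.06358172  0.12193076] 0.04660612427978111 [ 0.42388691 -0.19175227  0.76647177]
```

View pics/w2.png

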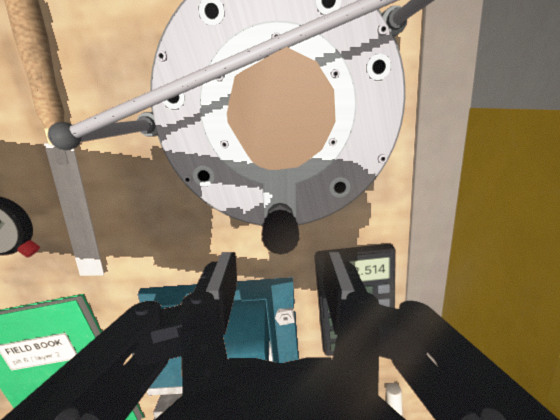

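Run:
```python
import cv2,numpy as np
p=cv2.imread("pics/w2.png");cv2.imwrite("pics/w2c.png",cv2.resize(p[190:310,190:370],None,fx=4,fy=4,interpolation=cv2.INTER_CUBIC))
d=np.load("pics/w2.npz")["d"]
for v in (225,235,256,262,270,280):
    r=d[v];print(v,[(u,round(float(r[u]),3)) for u in range(195,360) if abs(r[u]-r[u-1])>.03])
```

```text
225 [(262, 0.204), (298, 0.284)]
235 [(261, 0.191), (299, 0.289), (345, 0.0), (346, 0.288)]
256 [(220, 0.147), (236, 0.297), (324, 0.157), (340, 0.281)]
262 [(210, 0.15), (236, 0.299), (261, 0.0), (262, 0.297), (324, 0.156), (350, 0.283)]
270 [(203, 0.143), (237, 0.301), (323, 0.16), (357, 0.284)]
280 [(198, 0.134), (237, 0.304), (323, 0.159)]
```

View pics/w2c.png

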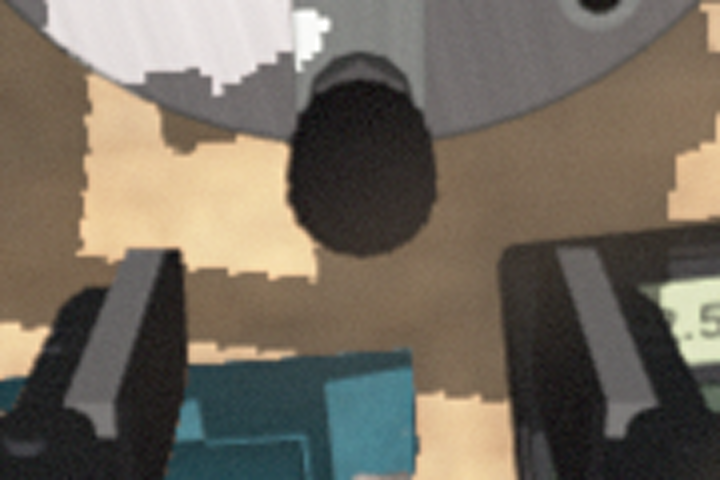

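The knob spans u=261.5–298.5, and the finger inner edges are at 236 and 323.5, so tangentially it is centred (280 against 279.8). Top-disc centre is about (280,237), from which I'll get the radial offset.

Run:
```python
from h import *
P=watz("pics/w2.npz",280,237,.093);D=np.load("pics/w2.npz");print(P,D["R"].T@(P-D["T"]))
```

```text
[ 0.5037789  -0.06039829  0.093     ] [0.003264   0.00052611 0.02893067]
```

```bash
python3 -m pendant '[{"gripper":0.45,"x":0.003,"y":0,"z":0.02,"rx":0,"ry":0,"rz":0},{"gripper":0.45,"x":0.003,"y":0,"z":0.04,"rx":0,"ry":0,"rz":0},{"gripper":0.45,"x":0.003,"y":0,"z":0.05,"rx":0,"ry":0,"rz":0},{"gripper":0.6,"x":0.003,"y":0,"z":0.05,"rx":0,"ry":0,"rz":0},{"gripper":0.6,"x":0.003,"y":0,"z":0.05,"rx":0,"ry":0,"rz":0},{"gripper":0.66,"x":0.003,"y":0,"z":0.05,"rx":0,"ry":0,"rz":0},{"gripper":0.66,"x":0.003,"y":0,"z":0.05,"rx":0,"ry":0,"rz":0},{"gripper":0.66,"x":0.003,"y":0,"z":0.05,"rx":0,"ry":0,"rz":0}]' 20
```

```text
t: 2.78
tool_pos: [0.503, -0.0596, 0.0705]
orientation: [[0.079, 0.997, 0.002], [0.997, -0.079, -0.0], [-0.0, 0.002, -1.0]]
contact_force: [-1.0, -0.1, 0.2]
opening: 0.0289
grasp_force: 0.0
```

```bash
python3 -m pendant '[{"gripper":0.68,"x":0,"y":0,"z":0.002,"rx":0,"ry":0,"rz":0},{"gripper":0.68,"x":0,"y":0,"z":0.002,"rx":0,"ry":0,"rz":0},{"gripper":0.69,"x":0,"y":0,"z":0.002,"rx":0,"ry":0,"rz":0},{"gripper":0.7,"x":0,"y":0,"z":0.002,"rx":0,"ry":0,"rz":0},{"gripper":0.7,"x":0,"y":0,"z":0.002,"rx":0,"ry":0,"rz":0}]' 20
python3 -m pendant '[{"gripper":0.71,"x":0,"y":0,"z":0,"rx":0,"ry":0,"rz":0},{"gripper":0.71,"x":0,"y":0,"z":0,"rx":0,"ry":0,"rz":0}]'
```

```text
t: 3.2
tool_pos: [0.5024, -0.0595, 0.0672]
orientation: [[0.079, 0.997, 0.0], [0.997, -0.079, -0.0], [-0.0, 0.0, -1.0]]
contact_force: [0.8, -0.5, -0.0]
opening: 0.0255
grasp_force: 0.4
t: 3.37
tool_pos: [0.5025, -0.0595, 0.0673]
orientation: [[0.079, 0.997, 0.001], [0.997, -0.079, -0.0], [-0.0, 0.001, -1.0]]
contact_force: [2.3, -0.2, -1.1]
opening: 0.025
grasp_force: 0.8
```

```bash
python3 -m pendant '[{"gripper":0.71,"x":0,"y":0.0005,"z":0,"rx":0,"ry":0,"rz":0},{"gripper":0.71,"x":0,"y":0.0005,"z":0,"rx":0,"ry":0,"rz":0}]'
python3 -m pendant '[{"gripper":0.717,"x":0,"y":0,"z":0,"rx":0,"ry":0,"rz":0},{"gripper":0.717,"x":0,"y":0,"z":0,"rx":0,"ry":0,"rz":0}]'
```

```text
t: 3.53
tool_pos: [0.5027, -0.0594, 0.0672]
orientation: [[0.079, 0.997, -0.0], [0.997, -0.079, 0.0], [0.0, -0.0, -1.0]]
contact_force: [-0.8, 0.1, -0.1]
opening: 0.0248
grasp_force: 0.0
t: 3.7
tool_pos: [0.5028, -0.0595, 0.0672]
orientation: [[0.079, 0.997, 0.0], [0.997, -0.079, -0.0], [-0.0, 0.0, -1.0]]
contact_force: [1.6, 0.1, -0.3]
opening: 0.0244
grasp_force: 0.3
```

```bash
python3 -m pendant '[{"gripper":0.725,"x":0,"y":0,"z":0,"rx":0,"ry":0,"rz":0},{"gripper":0.725,"x":0,"y":0,"z":0,"rx":0,"ry":0,"rz":0}]'
python3 -m pendant '[{"gripper":0.74,"x":0,"y":0,"z":0,"rx":0,"ry":0,"rz":0},{"gripper":0.74,"x":0,"y":0,"z":0,"rx":0,"ry":0,"rz":0}]'
```

```text
t: 3.87
tool_pos: [0.5028, -0.0595, 0.0673]
orientation: [[0.079, 0.997, 0.0], [0.997, -0.079, -0.0], [-0.0, 0.0, -1.0]]
contact_force: [0.5, 0.0, -0.7]
opening: 0.0232
grasp_force: 8.0
t: 4.03
tool_pos: [0.5028, -0.0595, 0.0673]
orientation: [[0.079, 0.997, 0.0], [0.997, -0.079, -0.0], [-0.0, 0.0, -1.0]]
contact_force: [-0.0, 0.7, 0.9]
opening: 0.0229
grasp_force: 19.6
```

Gripped with no side load. Next I'll firm the grip and draw the pin straight up.

```bash
python3 -m pendant '[{"gripper":0.8,"x":0,"y":0,"z":0,"rx":0,"ry":0,"rz":0},{"gripper":0.8,"x":0,"y":0,"z":0,"rx":0,"ry":0,"rz":0},{"gripper":0.8,"x":0,"y":0,"z":-0.002,"rx":0,"ry":0,"rz":0},{"gripper":0.8,"x":0,"y":0,"z":-0.003,"rx":0,"ry":0,"rz":0},{"gripper":0.8,"x":0,"y":0,"z":-0.004,"rx":0,"ry":0,"rz":0}]' 45
python3 -m pendant '[{"gripper":0.8,"x":0,"y":0,"z":-0.002,"rx":0,"ry":0,"rz":0},{"gripper":0.8,"x":0,"y":0,"z":-0.004,"rx":0,"ry":0,"rz":0},{"gripper":0.8,"x":0,"y":0,"z":-0.0065,"rx":0,"ry":0,"rz":0},{"gripper":0.8,"x":0,"y":0,"z":-0.0065,"rx":0,"ry":0,"rz":0},{"gripper":0.8,"x":0,"y":0,"z":-0.0065,"rx":0,"ry":0,"rz":0},{"gripper":0.8,"x":0,"y":0,"z":-0.0065,"rx":0,"ry":0,"rz":0}]'
```

```text
t: 4.45
tool_pos: [0.5025, -0.0594, 0.0705]
orientation: [[0.079, 0.997, -0.001], [0.997, -0.079, 0.0], [0.0, -0.001, -1.0]]
contact_force: [2.4, -0.7, -5.8]
opening: 0.0224
grasp_force: 44.3
t: 4.95
tool_pos: [0.5025, -0.0594, 0.0774]
orientation: [[0.079, 0.997, -0.001], [0.997, -0.079, 0.0], [-0.0, -0.001, -1.0]]
contact_force: [1.6, -0.2, -8.2]
opening: 0.0226
grasp_force: 44.4
```

Pin drawn about 10 mm. Now I'll swing along the arc, with the axis at tool x = 75.6 mm.

```bash
python3 -m pendant '[{"gripper":0.8,"x":0.0001,"y":0.0030,"z":0,"rx":0,"ry":0,"rz":-0.04},{"gripper":0.8,"x":0.0002,"y":0.0060,"z":0,"rx":0,"ry":0,"rz":-0.08},{"gripper":0.8,"x":0.0005,"y":0.0091,"z":0,"rx":0,"ry":0,"rz":-0.12},{"gripper":0.8,"x":0.0010,"y":0.0120,"z":0,"rx":0,"ry":0,"rz":-0.16},{"gripper":0.8,"x":0.0015,"y":0.0150,"z":0,"rx":0,"ry":0,"rz":-0.2},{"gripper":0.8,"x":0.0022,"y":0.0180,"z":0,"rx":0,"ry":0,"rz":-0.24},{"gripper":0.8,"x":0.0029,"y":0.0209,"z":0,"rx":0,"ry":0,"rz":-0.28},{"gripper":0.8,"x":0.0038,"y":0.0238,"z":0,"rx":0,"ry":0,"rz":-0.32}]'
```

```text
t: 5.62
tool_pos: [0.5263, -0.0573, 0.0771]
orientation: [[-0.241, 0.971, -0.002], [0.971, 0.241, 0.0], [0.001, -0.002, -1.0]]
contact_force: [-0.2, 0.8, -7.4]
opening: 0.022
grasp_force: 44.4
```

```bash
python3 -m pendant '[{"gripper":0.8,"x":0.0001,"y":0.0030,"z":0,"rx":0,"ry":0,"rz":-0.04},{"gripper":0.8,"x":0.0002,"y":0.0060,"z":0,"rx":0,"ry":0,"rz":-0.08},{"gripper":0.8,"x":0.0005,"y":0.0091,"z":0,"rx":0,"ry":0,"rz":-0.12},{"gripper":0.8,"x":0.0010,"y":0.0120,"z":0,"rx":0,"ry":0,"rz":-0.16},{"gripper":0.8,"x":0.0015,"y":0.0150,"z":0,"rx":0,"ry":0,"rz":-0.2},{"gripper":0.8,"x":0.0022,"y":0.0180,"z":0,"rx":0,"ry":0,"rz":-0.24},{"gripper":0.8,"x":0.0025,"y":0.0194,"z":0,"rx":0,"ry":0,"rz":-0.26},{"gripper":0.8,"x":0.0025,"y":0.0194,"z":0,"rx":0,"ry":0,"rz":-0.26}]'
python3 -m pendant '[{"gripper":0.8,"x":0,"y":0,"z":0.001,"rx":0,"ry":0,"rz":0},{"gripper":0.8,"x":0,"y":0,"z":0.002,"rx":0,"ry":0,"rz":0},{"gripper":0.8,"x":0,"y":0,"z":0.002,"rx":0,"ry":0,"rz":0}]'
python3 snap.py w3
```

```text
t: 6.28
tool_pos: [0.5447, -0.0501, 0.0771]
orientation: [[-0.481, 0.877, -0.002], [0.877, 0.481, 0.001], [0.001, -0.001, -1.0]]
contact_force: [0.4, 2.3, -8.2]
opening: 0.0225
grasp_force: 44.5
t: 6.53
tool_pos: [0.5447, -0.0501, 0.0754]
orientation: [[-0.48, 0.877, -0.001], [0.877, 0.48, 0.001], [0.001, -0.0, -1.0]]
contact_force: [-1.7, 3.8, -7.5]
opening: 0.0228
grasp_force: 44.6
[ 0.54473808 -0.05008399  0.07540382] 0.022753132877894953 [-1.73554486  3.84350722 -7.53970581]
```

View pics/w3.png

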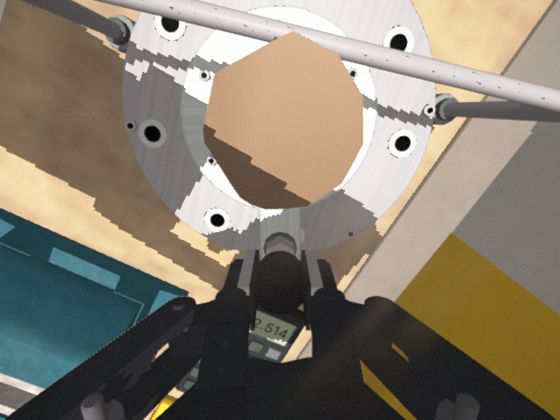

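The view shows the start hole at (217,220), now uncovered. The next hole is hidden under the arm, and the gripped knob is at (280,280). Next I'll let the nose settle on the ring and open slightly.

```bash
python3 -m pendant '[{"gripper":0.8,"x":0,"y":0,"z":0.0005,"rx":0,"ry":0,"rz":0},{"gripper":0.8,"x":0,"y":0,"z":0.0005,"rx":0,"ry":0,"rz":0},{"gripper":0.69,"x":0,"y":0,"z":0.0005,"rx":0,"ry":0,"rz":0},{"gripper":0.69,"x":0,"y":0,"z":0.0005,"rx":0,"ry":0,"rz":0},{"gripper":0.69,"x":0,"y":0,"z":0.0005,"rx":0,"ry":0,"rz":0},{"gripper":0.69,"x":0,"y":0,"z":0.0005,"rx":0,"ry":0,"rz":0}]' 20
cat > k.py <<'E'
from station import bot, viewer
import numpy as np
s=bot.state();p,d=viewer.snapshot("wrist")
i=viewer.camera_info("wrist");K=i["K"];M=i["tool_from_camera"];R=s["orientation"];T=s["tool_pos"]
v,u=np.mgrid[262:300,270:291];z=d[v,u]
C=np.stack([(u-K[0,2])*z/K[0,0],-(v-K[1,2])*z/K[1,1],-z],-1)
W=(C@M[:3,:3].T+M[:3,3])@R.T+T;W=W[z>0]
print("knob top z",np.percentile(W[:,2],[50,90]).round(4),"F tool",(R.T@s["contact_force"]).round(1),"T",T.round(4),"t",s["t"])
r=d[285];print([(x,round(float(r[x]),3)) for x in range(225,340) if abs(r[x]-r[x-1])>.006])
E
python3 k.py
```

```text
t: 7.08
tool_pos: [0.5459, -0.051, 0.0765]
orientation: [[-0.48, 0.877, 0.003], [0.877, 0.48, -0.001], [-0.002, 0.002, -1.0]]
contact_force: [-0.6, -0.4, -0.2]
opening: 0.0264
grasp_force: 0.0
knob top z [0.1006 0.1015] F tool [-0.  -0.7  0.2] T [ 0.5459 -0.051   0.0765] t 7.0833
[(233, 0.124), (304, 0.16), (305, 0.152), (308, 0.137), (327, 0.131)]
```

```bash
python3 -m pendant '[{"gripper":0.69,"x":0,"y":0.0005,"z":0,"rx":0,"ry":0,"rz":-0.007},{"gripper":0.69,"x":0,"y":0.001,"z":0,"rx":0,"ry":0,"rz":-0.013},{"gripper":0.69,"x":0,"y":0.0015,"z":0,"rx":0,"ry":0,"rz":-0.02},{"gripper":0.69,"x":0,"y":0.002,"z":0,"rx":0,"ry":0,"rz":-0.026},{"gripper":0.69,"x":0,"y":0.0025,"z":0,"rx":0,"ry":0,"rz":-0.033},{"gripper":0.69,"x":0.0001,"y":0.003,"z":0,"rx":0,"ry":0,"rz":-0.04},{"gripper":0.69,"x":0.0001,"y":0.0035,"z":0,"rx":0,"ry":0,"rz":-0.046},{"gripper":0.69,"x":0.0001,"y":0.004,"z":0,"rx":0,"ry":0,"rz":-0.053}]'
python3 k.py
```

```text
t: 7.8
tool_pos: [0.5488, -0.0484, 0.0752]
orientation: [[-0.527, 0.85, 0.001], [0.85, 0.527, 0.0], [-0.0, 0.001, -1.0]]
contact_force: [0.5, 0.4, 0.7]
opening: 0.0267
grasp_force: 0.0
knob top z [0.0995 0.1006] F tool [ 0.1  0.7 -0.7] T [ 0.5488 -0.0484  0.0752] t 7.8
[(303, 0.253), (304, 0.159), (306, 0.147), (308, 0.137), (327, 0.131)]
```

```bash
for i in 1; do python3 -m pendant '[{"gripper":0.69,"x":0,"y":0.0005,"z":0,"rx":0,"ry":0,"rz":-0.007},{"gripper":0.69,"x":0,"y":0.001,"z":0,"rx":0,"ry":0,"rz":-0.013},{"gripper":0.69,"x":0,"y":0.0015,"z":0,"rx":0,"ry":0,"rz":-0.02},{"gripper":0.69,"x":0,"y":0.002,"z":0,"rx":0,"ry":0,"rz":-0.026}]'; done
python3 k.py
```

```text
t: 8.18
tool_pos: [0.5503, -0.0474, 0.0752]
orientation: [[-0.549, 0.836, 0.0], [0.836, 0.549, -0.0], [-0.0, 0.0, -1.0]]
contact_force: [0.2, 0.4, -0.5]
opening: 0.0264
grasp_force: 0.0
knob top z [0.0934 0.0942] F tool [0.3 0.4 0.5] T [ 0.5503 -0.0474  0.0752] t 8.1833
[(233, 0.123), (255, 0.159), (256, 0.252), (257, 0.15)]
```

The knob top dropped from about 0.100 to 0.0934, so the pin has fallen home with no side force. I'll open, retreat straight up and check.

```bash
python3 -m pendant '[{"gripper":0.45,"x":0,"y":0,"z":0,"rx":0,"ry":0,"rz":0},{"gripper":0.45,"x":0,"y":0,"z":0,"rx":0,"ry":0,"rz":0},{"gripper":0.45,"x":0,"y":0,"z":-0.01,"rx":0,"ry":0,"rz":0},{"gripper":0.45,"x":0,"y":0,"z":-0.04,"rx":0,"ry":0,"rz":0},{"gripper":0.45,"x":0,"y":0,"z":-0.08,"rx":0,"ry":0,"rz":0},{"gripper":0.45,"x":0,"y":0,"z":-0.12,"rx":0,"ry":0,"rz":0},{"gripper":0.45,"x":0,"y":0,"z":-0.12,"rx":0,"ry":0,"rz":0},{"gripper":0.45,"x":0,"y":0,"z":-0.12,"rx":0,"ry":0,"rz":0}]'
python3 snap.py w4
python3 - <<'E'
from h import *
D=np.load("pics/w4.npz");d=D["d"];i=viewer.camera_info("wrist");K=i["K"];M=i["tool_from_camera"]
v,u=np.mgrid[:420,:560];C=np.stack([(u-K[0,2])*d/K[0,0],-(v-K[1,2])*d/K[1,1],-d],-1)
W=((C@M[:3,:3].T+M[:3,3])@D["R"].T+D["T"])[d>0]
a=np.array([.5083,.016]);r=np.hypot(*(W[:,:2]-a).T)
m=(r>.06)&(r<.095)&(W[:,2]>.085)&(W[:,2]<.11)&(W[:,0]>.5)&(W[:,1]<0)
c=W[m].mean(0);print(m.sum(),c,np.percentile(W[m][:,2],[50,90]),"angle",np.arctan2(*(c[:2]-a)[::-1])+np.radians(94.1))
E
```

```text
t: 8.9
tool_pos: [0.5516, -0.0476, 0.1993]
orientation: [[-0.548, 0.836, 0.007], [0.836, 0.548, -0.001], [-0.005, 0.005, -1.0]]
contact_force: [-0.8, 0.3, -1.0]
opening: 0.0469
grasp_force: 0.0
[ 0.55158278 -0.0476343   0.19928462] 0.04694741761338245 [-0.84706356  0.3347249  -1.02989591]
583 [ 0.55146956 -0.04714578  0.09239327] [0.09302906 0.09408726] angle 0.6712261849873741
```

View pics/w4.png

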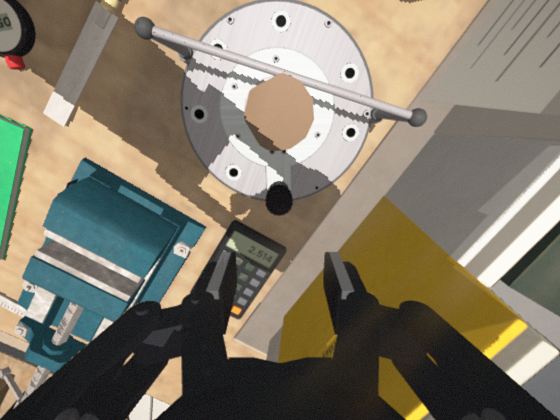

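The knob (279,198) sits at home height with its top at 0.093 m. The turntable is at about 0.67 rad, the start hole (234,172) is behind it, and the gripper is clear.

```bash
python3 -c "
from station import bot
print(bot.job_done())"
```

```text
the job is handed in; nothing more can be done
None
```

The job is handed in, with no verdict shown: by my readings the pin dropped home in the next hole, about 0.67 rad (38°) anticlockwise from the start. The side force I measured on the tool stayed under 5 N, nothing else was touched, and the gripper is clear of the lathe.

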